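Clamp a pipe saddle on the holding rail

ROBOT

A 7-joint arm with a two-finger parallel gripper is mounted at the origin on the work surface. World frame = base frame: x ahead of the robot, y to its left, z up, the work surface at z = 0. Lengths are in m, angles in rad, forces in N, time in s.
With the tool pointing down it reaches from about 0.425 to 0.925 m from the base axis. Payload 6.8 kg.
Tool frame: the origin (TCP) lies at the very end of the fingers, on their centre line; the grasp point (between the pads) lies 19 mm behind it; z points along the fingers, y is the line along which they close (so a half turn about z gives the same grasp; the last joint's range is limited). The gripper opens to 85 mm and grips with 20 to 120 N. Pads are 22 mm wide; open, the fingers measure 114 mm over their backs; the gripper's body (76 mm by 85 mm) begins 54 mm behind the grasp point. The pads swing forward as they close: fully open they stand 13 mm farther back than shut.
Start: joints at [-1.337, 0.477, 0.022, 1.555, -0.011, 1.109, -0.083], TCP at [0.226, 0.636, 0.231] pointing down, gripper open.
Joint ranges: [-2.96, 2.96], [-0.34, 2.1], [-1.41, 1.46], [0.24, 2.44], [-1.37, 4.51], [0.17, 1.92], [-2.96, 2.96]. Speed limits (rad/s): [2.39, 2.39, 3.14, 3.14, 3.14, 3.14, 3.14].

INTERFACE

Orientations are given as a rotation vector (axis times angle).
In Python, from bench import r gives the robot as it stands. The module is installed in compiled form; this text tells all that it offers.
- The arm moves only by the tool servo_tool, never from a script. Its argument "commands" is a list of rows, each a list of 7 numbers: the turn, a rotation vector about the world's x, y, z in degrees, then the shift along the world's x, y, z in mm, then the closure, from 0 (fully open) to 1 (shut). A call has 1 to 5 rows; each row is the pose to reach, as a shift and turn from the pose commanded when the call began; what a row does not reach only later rows make up. A row lasts 1/12 s, in which the tool goes at most 41.7 mm and 7.16 degrees, less where a joint would pass 70% of its speed; a pose out of reach is approached as far as the arm can. A call with a gripper value outside its range is refused whole. The fingers move at their own pace and stop on an object; "force" is the grip in N (left out, the last holds). Time passes only in rows, so rows that repeat a pose let the fingers close. It gives the time, the measured TCP pose, the force, the opening and the grip force at its end, in the units of the state.
- r.get_obs(): the state, without advancing time (a new reading comes with each control period).
- r.grab_frame(name): name is "scene" or "top" or "wrist"; returns (picture, depth): 384x512x3 uint8, blue, green, red; 384x512 float32, m along the optical axis (not along the pixel's ray), 0 where there is no reading.
- r.camera_info(name): a dict with "vertical_fov" (degrees; the focal length in pixels is half the picture's height over the tangent of half this angle, whatever the lens; pixels are square), "cx", "cy" (the principal point, pixels), "cam_to_world" (4x4, takes a point from camera to world coordinates); the wrist camera has in their place "T_tool_cam" (4x4, takes a point from camera to tool coordinates, whose origin is the TCP and whose axes are the flange's). Camera axes: x right, y up, looking along -z (the intrinsics and any distortion apply to the point x, -y, -z); pixel columns grow to the right and rows downward; lengths in m; the calibration is good to about 2 mm. A picture is of the moment at which its call begins: read the wrist's pose just before it. camera_info takes no time and is no camera call.
- r.hand_in(): hands the job in; it is judged then, once.
The state is a dict: "clock": time; "joints": joint angles; "qvel": joint speeds; "tau": joint torques, N m; "tcp_pos": TCP position; "orientation": TCP orientation; "contact_force": force on the tool from outside, world axes, zero at the start; "moment": the same for the moment, N m; "grip_width": finger opening in m; "gripper_force": force on a finger pad.
Only numpy, scipy, OpenCV 4.12 (cv2) and the standard library are available. Lean on these libraries where they do the work, as an engineer would, in place of code of your own. Each camera call takes 0.05 s, during which the arm holds its last target. There are 200 camera calls.

TASK

Get the larger of the two pipe saddles ready for brushing: hang it over the round bar of the holding rail, between the fixed flange jaw and the sliding jaw. Then slide the sliding jaw up so that the saddle is held snug between both flange faces, and after that turn the jaw's black clamp knob clockwise, to about its stop, so that the jaw is locked. Lower the saddle gently rather than dropping it, and leave the small saddle and the pipe coupling where they stand.

Things in the scene. Friction and masses are not known exactly. Their poses are not given: they have to be found in the camera images.
- rail: Holding rail, bolted down. Origin: centre of the underside of its base plate (90 x 420 x 12 mm, long side along its y). A round steel bar, 27 mm diameter, runs along y at x = 0, axis 90 mm above the bench, top at 103.5 mm. Fixed flange jaw at the +y end, sliding jaw towards the -y end; under the bar's -y end a post 108 mm high at y = -178 to -194 mm.
- fixed_face (a point): Centre of the fixed jaw's face, on the bar's axis at rail y = +100 mm, looking to rail -y. The jaw is a steel flange of 70 mm diameter, 12 mm thick (top edge 125 mm above the bench) on a grey post (top 112 mm).
- jaw (a joint): Travel of the sliding jaw along rail +y, m: its face is at rail y = -0.100 + value, stop at 0.185. Starts at 0 to 0.06. Unlocked it slides with about 3 N and stays where left; locked it holds at least 20 N. With the saddle snug between the jaws it reads 0.166.
- jaw_face (a point): Centre of the sliding jaw's flange face, on the bar's axis; axes as the rail's, +y towards the fixed jaw. Flange 70 mm diameter, 12 mm thick; behind it a grey block 56 mm across the rail, 46 mm along it (12 to 58 mm behind this face), from 60 to 146 mm above the bench.
- jaw_back (a point): Point on the flat back (-y side) of the sliding jaw's grey block, mid-width, 136 mm above the bench, 58 mm behind the jaw face: a place to push the jaw towards the fixed jaw. The back is free from the bar's top (103.5 mm) up to the block's top (146 mm).
- knob (a joint): Angle of the clamp knob, rad, growing clockwise seen from above: 0 = loose, its bar across the rail; 1.55 = stop, its bar along the rail. Starts at 0 to 0.35. From about 1.0 on it presses a pad on the bar; locked above 1.25. Turns with 0.15 to 0.25 N m, stays where left.
- knob_grip (a point): Middle of the clamp knob on top of the sliding jaw: a black bar 70 mm long (point x), 14 mm wide (point y), 22 mm high (158 to 180 mm above the bench), on a vertical axis over the bar, 35 mm behind the jaw face. The point is 169 mm above the bench; its axes turn with the knob.
- saddle: Larger pipe saddle, loose, on its feet: a U strap of 5 mm steel, open below, 34 mm wide along its y (the pipe's direction). Origin: centre of the underside. Opening 36 mm (x), upper corners cut at 45 degrees; feet 82 mm overall in x; 0.25 to 0.45 kg. Hung on the bar, y lies along the rail (either way round), origin 45.5 mm above the bench; snug against the fixed jaw it is at rail y = +83 mm.
- saddle_crown (a point): Point under the middle of the larger saddle's crown, 58 mm above its origin: rests on the bar's top when hung. Above it the 5 mm crown (top 63 mm over the origin) and a round outlet stub to grip, 28 mm diameter, from 63 to 91 mm over the origin.
- small_saddle: Small pipe saddle, same shape but 56 mm overall, 59 mm high, opening 20 mm: too narrow for the bar. It stays where it is. Origin: centre of its underside.
- coupling: Plain round steel pipe coupling standing on end, 34 mm diameter, 34 mm high. It stays where it is. Origin: centre of its underside.

How it is judged:
By the outcome, as a careful person would: the job done as asked, in the order asked, and still so for the second after the job is handed in, with the robot touching nothing.
It also fails if it takes over 64 s, if anything falls off the work surface, if the arm or the gripper's body presses on something with over 40 N, if the wrist force passes 120 N, or if a joint passes its speed limit or range.

## Working session

There is one attempt and no reset: what is moved stays moved. The work goes in short steps, Python scripts to look and compute and a tool call to move; the robot and the scene stay as the last step left them, time stands still between calls to the robot, and variables do not carry over. Pictures are saved under pics/ and viewed, at most 10 in all, crops included, and the job is handed in when it is done.

Besides the shell and the picture viewer there is one more tool, called after "Request:" by a JSON object that holds its "op" and its "data", one argument or row to a line. servo_tool: Moves the arm, as the interface text tells. Its arguments: {"type":"object","properties":{"commands":{"type":"array"},"force":{"type":"number"}},"required":["commands"]}

```bash
mkdir -p pics
cat > h.py <<'E'
import numpy as np, cv2
from bench import r
def save(n,f): cv2.imwrite(f'pics/{f}.png',n)
def cloud(name):
    ob=r.get_obs(); im,d=r.grab_frame(name); c=r.camera_info(name)
    f=im.shape[0]/2/np.tan(np.radians(c['vertical_fov'])/2)
    v,u=np.mgrid[:384,:512]
    P=np.stack([(u-c['cx'])/f*d,-(v-c['cy'])/f*d,-d],-1)
    if 'cam_to_world' in c: T=np.array(c['cam_to_world'])
    else:
        T=np.eye(4);T[:3,:3]=cv2.Rodrigues(np.array(ob['orientation'],float))[0];T[:3,3]=ob['tcp_pos'];T=T@np.array(c['T_tool_cam'])
    W=P@T[:3,:3].T+T[:3,3]; W[d==0]=np.nan
    return im,d,W
E
python3 - <<'E'
from h import *
print(r.get_obs())
for n in('scene','top'):
    im,d,W=cloud(n); np.savez(f'{n}.npz',im=im,W=W); save(im,n)
    print({k:v for k,v in r.camera_info(n).items()},(d>0).mean())
a=np.hstack([np.load('scene.npz')['im'],np.load('top.npz')['im']])
save(cv2.resize(a,(800,300)),'both')
E
```

```text
{'clock': 0.0, 'joints': array([-1.33706755,  0.47779579,  0.02234673,  1.55646054, -0.01148716,
        1.10927388, -0.08312856]), 'qvel': array([-0.0007915 ,  0.00051926, -0.00017399,  0.00019905,  0.00046502,
       -0.00022952, -0.00044182]), 'tau': array([-6.31594794e-04, -5.96453619e+01,  1.60765328e+00, -2.81199324e+01,
        1.24118550e-02,  9.16584424e-03,  7.85843241e-06]), 'tcp_pos': array([0.22609141, 0.63538453, 0.2303249 ]), 'orientation': array([-5.34317306e-01, -3.09565786e+00,  2.83068899e-03]), 'contact_force': array([0.84551258, 0.53859411, 0.07570416]), 'moment': array([-0.01364775,  0.02328327, -0.00856254]), 'gripper_force': 0.0, 'grip_width': 0.08539070205966262}
{'vertical_fov': 44.95115498946109, 'cx': 263.66438189071516, 'cy': 188.96525681640767, 'cam_to_world': array([[-0.71247458, -0.47343009,  0.51792271,  0.94148239],
       [ 0.70152989, -0.46443378,  0.54051556,  0.37561546],
       [-0.01535553,  0.74844186,  0.66302262,  0.61907659],
       [ 0.        ,  0.        ,  0.        ,  1.        ]])} 0.996246337890625
{'vertical_fov': 49.406537623555245, 'cx': 259.43900982270696, 'cy': 181.94525276834486, 'cam_to_world': array([[-0.004545  ,  0.99813758, -0.06083355,  0.51529308],
       [-0.99985934, -0.00551815, -0.01583846, -0.0115572 ],
       [-0.01614465,  0.06075301,  0.99802226,  0.9003708 ],
       [ 0.        ,  0.        ,  0.        ,  1.        ]])} 0.9957733154296875
```

View pics/top.png

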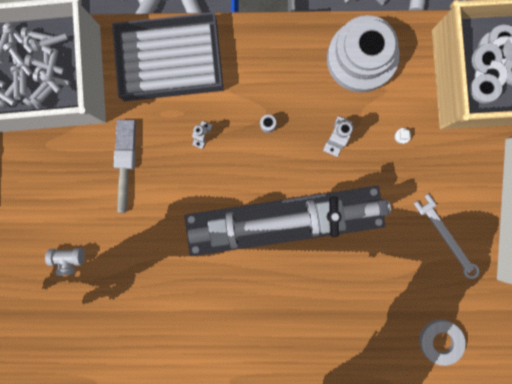

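View pics/scene.png

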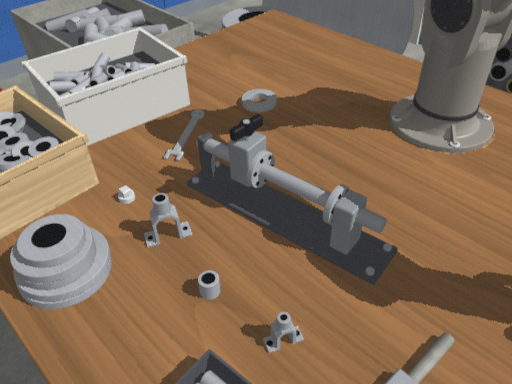

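The top view shows the rail from (190,235) to (385,205), with the fixed jaw on the left and the knob at (335,216). The large saddle is at (340,135), the small saddle at (201,134) and the coupling at (268,122). The scene view agrees.

Run:
```python
from h import *
for n in('top','scene'):
    z=np.load(n+'.npz'); im,W=z['im'],z['W']
    Z=W[...,2]
    print(n,'table z',np.nanmedian(Z[300:350,150:300]))
    if n=='top':
        def reg(u0,u1,v0,v1):
            m=np.zeros(Z.shape,bool); m[v0:v1,u0:u1]=1; return m
        S=reg(315,365,110,165); R=reg(180,400,180,262)
    else:
        S=reg(140,196,188,250); R=reg(180,400,110,285)
    p=W[S&(Z>.078)]; print('stub',len(p),p.mean(0),(p.min(0)+p.max(0))/2,np.ptp(p,axis=0))
    for lo,hi in((.003,.012),(.003,.2),):
        p=W[S&(Z>lo)&(Z<hi)]
        c,s,a=cv2.minAreaRect((p[:,:2]*1000).astype(np.float32)); print('saddle',lo,hi,len(p),c,s,a)
    hsv=cv2.cvtColor(im,cv2.COLOR_BGR2HSV)
    p=W[R&(Z>.007)&(Z<.02)&(hsv[...,2]<110)]; print('plate',len(p),np.median(p[:,2]),cv2.minAreaRect((p[:,:2]*1000).astype(np.float32)))
    p=W[R&(Z>.165)]; print('knob',len(p),np.median(p[:,2]),cv2.minAreaRect((p[:,:2]*1000).astype(np.float32)))
    p=W[R&(Z>.138)&(Z<.15)]; print('block',len(p),np.median(p[:,2]),cv2.minAreaRect((p[:,:2]*1000).astype(np.float32)))
    p=W[R&(Z>.099)&(Z<.106)]; print('bar',len(p),cv2.fitLine((p[:,:2]*1000).astype(np.float32),cv2.DIST_HUBER,0,.01,.01).ravel())
    p=W[R&(Z>.114)&(Z<.127)]; print('flange',len(p),p[:,:2].min(0),p[:,:2].max(0))
im,d,W=cloud('top')
c=im[90:270,170:410];save(cv2.resize(c,(800,600),interpolation=cv2.INTER_CUBIC),'crop')
```

```text
top table z -0.0003095415644334687
stub 171 [ 0.66841536 -0.1649305   0.0901071 ] [ 0.66839138 -0.16517026  0.08637264] [0.02580645 0.02589534 0.01622443]
saddle 0.003 0.012 215 (666.5264892578125, -170.5311737060547) (105.7190170288086, 117.69417572021484) 89.58186340332031
saddle 0.003 0.2 665 (666.5264892578125, -170.5311737060547) (105.7190170288086, 117.69417572021484) 89.58186340332031
plate 4326 0.011732018724596172 ((488.3221130371094, -49.634765625), (90.04305267333984, 419.9070129394531), 8.310301780700684)
knob 403 0.17916042207345173 ((500.13226318359375, -128.66317749023438), (69.02922058105469, 22.888036727905273), 0.9433224201202393)
block 456 0.14516076279730933 ((499.76776123046875, -128.6153106689453), (56.002986907958984, 46.02151107788086), 8.149311065673828)
bar 1395 [ 1.4602895e-01 -9.8928034e-01  4.8888556e+02 -5.2045441e+01]
flange 392 [ 0.44709882 -0.11082559] [0.52477571 0.09412875]
scene table z 0.0005884708936272909
stub 231 [ 0.66983597 -0.16041025  0.08867148] [ 0.66853472 -0.163096    0.08612712] [0.02688955 0.0300231  0.01579106]
saddle 0.003 0.012 345 (643.0462646484375, -199.24093627929688) (163.8858184814453, 101.830078125) 50.835968017578125
saddle 0.003 0.2 1026 (643.0462646484375, -199.24093627929688) (163.8858184814453, 101.830078125) 50.835968017578125
plate 7117 0.012705247696463862 ((394.44195556640625, -150.4517822265625), (524.58349609375, 496.5959777832031), 33.59598159790039)
knob 434 0.1779291673606118 ((499.4456787109375, -126.72970581054688), (68.60234832763672, 23.691810607910156), 9.636397361755371)
block 444 0.14599171081980702 ((499.15069580078125, -127.05332946777344), (57.520965576171875, 47.22445297241211), 6.679698944091797)
bar 1391 [ 1.4787480e-01 -9.8900610e-01  4.8798920e+02 -2.3093266e+01]
flange 561 [ 0.44656236 -0.14355017] [0.52925516 0.09446682]
```

View pics/crop.png

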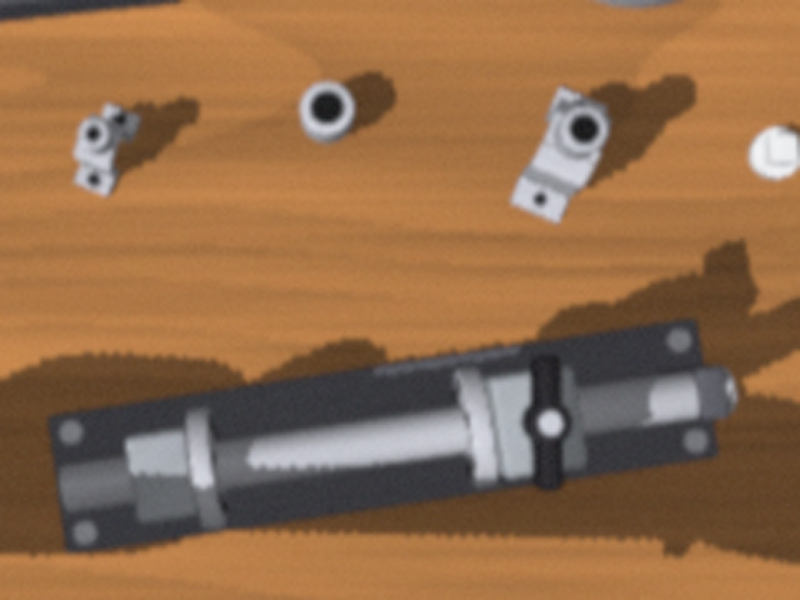

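The crop shows the large saddle's stub at crop (583,128) and its near foot at (540,198). The knob bar lies almost across the rail, and the jaw is roughly a third of the way along.

```bash
cat >> h.py <<'E'
def saddle(im,W,c,rad=.06):
    Z=W[...,2]; hsv=cv2.cvtColor(im,cv2.COLOR_BGR2HSV)
    near=(np.hypot(W[...,0]-c[0],W[...,1]-c[1])<rad)&(hsv[...,1]<75)
    p=W[near&(Z>.08)]; st=cv2.minEnclosingCircle((p[:,:2]*1000).astype(np.float32))
    out=[('stub',len(p),st,np.median(p[:,2]))]
    for lo,hi in((.002,.010),(.002,.2)):
        m=(near&(Z>lo)&(Z<hi)).astype(np.uint8)
        q=W[m>0][:,:2]*1000
        if len(q)>5: out.append((lo,hi,len(q),cv2.minAreaRect(q.astype(np.float32))))
    # feet cluster
    q=W[(near&(Z>.002)&(Z<.009))][:,:2].astype(np.float32)*1000
    _,l,cc=cv2.kmeans(q,2,None,(3,50,.1),5,cv2.KMEANS_PP_CENTERS)
    out.append(('feet',cc.tolist(),np.bincount(l.ravel()),np.degrees(np.arctan2(*(cc[1]-cc[0])[::-1]))))
    return out
E
python3 - <<'E'
from h import *
for n in('top','scene'):
    z=np.load(n+'.npz')
    for o in saddle(z['im'],z['W'],(.668,-.164)): print(n,o)
E
```

```text
top ('stub', 168, ((669.1505126953125, -165.69105529785156), 13.793527603149414), np.float64(0.09080793258363362))
top (0.002, 0.01, 187, ((666.943359375, -169.7094268798828), (42.56179428100586, 83.06495666503906), 66.35797119140625))
top (0.002, 0.2, 639, ((666.9876708984375, -169.59991455078125), (42.72880554199219, 83.0343246459961), 66.17823791503906))
top ('feet', [[640.3270263671875, -153.08941650390625], [703.4931030273438, -178.458251953125]], array([140,  45]), np.float32(-21.88144))
scene ('stub', 212, ((667.69580078125, -162.91140747070312), 14.889113426208496), np.float64(0.09079968764168067))
scene (0.002, 0.01, 302, ((667.818359375, -163.9084014892578), (37.56366729736328, 81.63499450683594), 66.09693145751953))
scene (0.002, 0.2, 982, ((667.818359375, -163.9084014892578), (37.56366729736328, 81.63499450683594), 66.09693145751953))
scene ('feet', [[697.2048950195312, -174.66717529296875], [639.6591186523438, -148.95249938964844]], array([160, 137]), np.float32(155.92223))
```

Request:
{"op": "servo_tool", "data": {
  "commands": [
    [0,0,-21,96,-174,0,0],
    [0,0,-21,96,-174,0,0],
    [0,0,-21,96,-174,0,0],
    [0,0,-21,96,-174,0,0],
    [0,0,-21,96,-174,0,0]
  ]
}}

```text
clock: 0.57
tcp_pos: [0.3239, 0.4584, 0.2311]
orientation: [1.093, 2.944, -0.002]
contact_force: [0.7, -0.3, 0.7]
grip_width: 0.0853
gripper_force: 0.0
```

Request:
{"op": "servo_tool", "data": {
  "commands": [
    [0,0,-21,96,-174,0,0],
    [0,0,-21,96,-174,0,0],
    [0,0,-21,96,-174,0,0],
    [0,0,-21,96,-174,0,0],
    [0,0,-21,96,-174,0,0]
  ]
}}

```text
clock: 0.98
tcp_pos: [0.4194, 0.2844, 0.2313]
orientation: [1.612, 2.696, -0.001]
contact_force: [0.8, 0.8, 0.3]
grip_width: 0.0849
gripper_force: 0.0
```

Request:
{"op": "servo_tool", "data": {
  "commands": [
    [0,0,-21,96,-174,0,0],
    [0,0,-21,96,-174,0,0],
    [0,0,-21,96,-174,0,0],
    [0,0,-21,96,-174,0,0],
    [0,0,-21,96,-174,0,0]
  ]
}}

```text
clock: 1.4
tcp_pos: [0.5152, 0.1104, 0.2315]
orientation: [2.076, 2.357, -0.0]
contact_force: [1.4, -0.2, -0.2]
grip_width: 0.0855
gripper_force: 0.0
```

Request:
{"op": "servo_tool", "data": {
  "commands": [
    [0,0,-21,96,-174,0,0],
    [0,0,-21,96,-174,0,0],
    [0,0,-21,96,-174,0,0],
    [0,0,-21,96,-174,0,0],
    [0,0,-21,96,-174,0,0]
  ]
}}

```text
clock: 1.82
tcp_pos: [0.6111, -0.0635, 0.2313]
orientation: [2.47, 1.94, -0.001]
contact_force: [0.5, 0.6, -0.2]
grip_width: 0.0854
gripper_force: 0.0
```

Request:
{"op": "servo_tool", "data": {
  "commands": [
    [0,0,-10.4,57,-101,0,0],
    [0,0,-10.4,57,-101,0,0],
    [0,0,-10.4,57,-101,0,0],
    [0,0,-10.4,57,-101,0,0]
  ]
}}

```text
clock: 2.15
tcp_pos: [0.6679, -0.1694, 0.2311]
orientation: [2.637, 1.698, -0.004]
contact_force: [-1.3, -1.0, -0.0]
grip_width: 0.0854
gripper_force: 0.0
```

Run:
```python
from h import *
im,d,W=cloud('wrist'); print(r.get_obs()['tcp_pos'],r.get_obs()['joints'],r.get_obs()['contact_force'])
save(im,'w1')
for o in saddle(im,W,(.668,-.1645)): print(o)
```

```text
[ 0.66718447 -0.16591115  0.23076438] [-0.26295294  0.562542    0.62522178  1.55354068 -0.34747998  1.13910571
  0.01116642] [-1.14650275  0.90079638 -0.41886382]
('stub', 31132, ((667.9896850585938, -164.51266479492188), 59.996829986572266), np.float64(0.30936783488939057))
(0.002, 0.01, 652, ((668.2067260742188, -163.76913452148438), (33.812225341796875, 82.33346557617188), 65.33570098876953))
(0.002, 0.2, 2051, ((668.0474243164062, -164.050048828125), (34.42531204223633, 81.93809509277344), 66.1601333618164))
('feet', [[698.6433715820312, -177.07542419433594], [638.1243286132812, -149.68490600585938]], array([331, 320]), np.float32(155.6488))
```

View pics/w1.png

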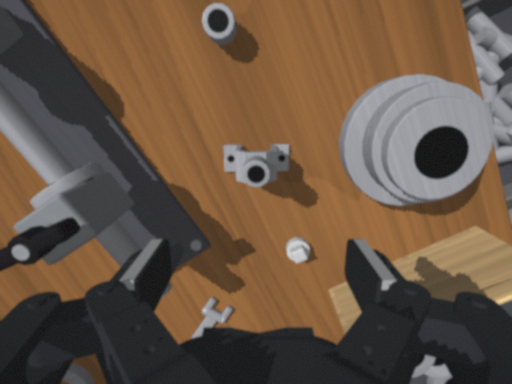

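The wrist view shows the saddle at (257,165) with its feet level in the image, so the tool is aligned. The saddle is at (668.1,-164.0) mm, yaw -24°. I'll descend next.

Request:
{"op": "servo_tool", "data": {
  "commands": [
    [0,0,0,1,1,-40,0],
    [0,0,0,1,1,-80,0],
    [0,0,0,1,1,-115,0],
    [0,0,0,1,1,-145,0],
    [0,0,0,1,1,-160,0]
  ]
}}

```text
clock: 2.62
tcp_pos: [0.6656, -0.1574, 0.0668]
orientation: [-2.629, -1.711, 0.006]
contact_force: [-0.0, -0.3, -0.9]
grip_width: 0.0849
gripper_force: 0.0
```

Request:
{"op": "servo_tool", "data": {
  "commands": [
    [0,0,0,0,0,-4,0.2],
    [0,0,0,0,0,-4,0.4],
    [0,0,0,0,0,-4,0.6],
    [0,0,0,0,0,-4,0.9],
    [0,0,0,0,0,-4,1]
  ],
  "force": 50
}}

```text
clock: 3.03
tcp_pos: [0.6699, -0.1606, 0.0697]
orientation: [2.632, 1.71, 0.005]
contact_force: [2.6, -1.7, 0.7]
grip_width: 0.0265
gripper_force: 51.6
```

Request:
{"op": "servo_tool", "data": {
  "commands": [
    [0,0,0,0,0,0,1],
    [0,0,0,0,0,0,1],
    [0,0,0,0,0,0,1]
  ]
}}

```text
clock: 3.28
tcp_pos: [0.67, -0.1606, 0.0696]
orientation: [2.632, 1.71, 0.005]
contact_force: [0.5, -0.1, 7.0]
grip_width: 0.0269
gripper_force: 49.2
```

Request:
{"op": "servo_tool", "data": {
  "commands": [
    [0,0,0,0,0,5,1],
    [0,0,0,0,0,25,1],
    [0,0,0,0,0,60,1],
    [0,0,0,0,0,100,1],
    [0,0,0,0,0,140,1]
  ]
}}

```text
clock: 3.7
tcp_pos: [0.6667, -0.1596, 0.2078]
orientation: [-2.633, -1.71, 0.004]
contact_force: [1.3, 0.3, -3.2]
grip_width: 0.0263
gripper_force: 49.8
```

Request:
{"op": "servo_tool", "data": {
  "commands": [
    [0,0,7,-27,27,27,1],
    [0,0,14,-54,54,27,1],
    [0,0,21,-81,81,27,1],
    [0,0,28,-108,108,27,1],
    [0,0,32.4,-132,132,27,1]
  ]
}}

```text
clock: 4.12
tcp_pos: [0.5333, -0.0264, 0.234]
orientation: [-2.043, -2.384, 0.001]
contact_force: [-0.1, 1.0, -3.7]
grip_width: 0.0257
gripper_force: 50.6
```

Request:
{"op": "servo_tool", "data": {
  "commands": [
    [0,0,0,-20,20,0,1],
    [0,0,0,-36,36,0,1],
    [0,0,0,-46,46,0,1],
    [0,0,0,-46,46,0,1],
    [0,0,0,-46,46,0,1]
  ]
}}

```text
clock: 4.53
tcp_pos: [0.4893, 0.0183, 0.2343]
orientation: [-2.05, -2.379, 0.0]
contact_force: [0.5, -0.4, -3.9]
grip_width: 0.0261
gripper_force: 50.5
```

Run:
```python
from h import *
o=r.get_obs(); print(o['tcp_pos'],o['joints'],o['contact_force'],o['orientation'],o['grip_width'])
out=[]
for n in('wrist','scene','top'):
    im,d,W=cloud(n); np.savez(f'{n}2.npz',im=im,W=W); out.append(im)
save(cv2.resize(np.hstack(out[:2]),(800,300)),'w2')
```

```text
[0.48933303 0.01833143 0.23430459] [-0.59860579  0.17140557  0.49279356  2.00973703 -0.09772149  0.98327538
  0.09069129] [ 0.46109958 -0.40554614 -3.89661556] [-2.05027790e+00 -2.37933698e+00  8.54107271e-05] 0.026069844630047783
```

View pics/w2.png

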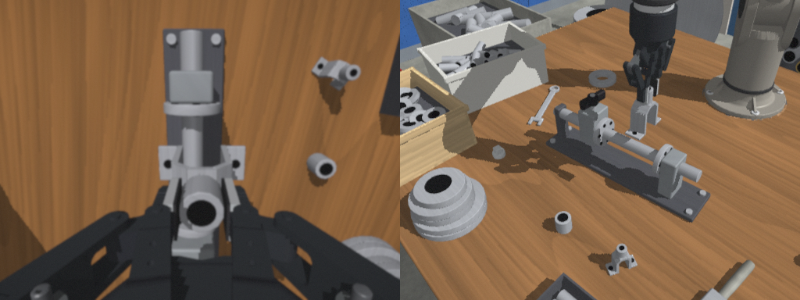

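The wrist view shows the saddle held in line over the bar (stub at (203,210), feet at (168,162) and (237,160) in the half-scale picture), with the fixed flange ahead at (192,108). I'll measure the saddle relative to the bar from the same view.

Run:
```python
from h import *
a=np.radians(8.4); R=np.array([[np.cos(a),np.sin(a)],[-np.sin(a),np.cos(a)]]); O=np.array([.4884,-.0496])
for n in('wrist2','scene2','top2'):
    z=np.load(n+'.npz'); im,W=z['im'],z['W']; Z=W[...,2]
    Q=(W[...,:2]-O)@R.T*1000; Q=np.dstack([Q,Z*1000])
    hsv=cv2.cvtColor(im,cv2.COLOR_BGR2HSV); ok=(hsv[...,1]<75)
    def sh(t,x,y,zz,f=None):
        m=ok&(Q[...,0]>x[0])&(Q[...,0]<x[1])&(Q[...,1]>y[0])&(Q[...,1]<y[1])&(Q[...,2]>zz[0])&(Q[...,2]<zz[1])
        p=Q[m]
        if len(p)<5: print(n,t,len(p));return
        rc=cv2.minAreaRect(p[:,:2].astype(np.float32))
        print(n,t,len(p),'lo',np.percentile(p,1,axis=0).round(1),'hi',np.percentile(p,99,axis=0).round(1),'rect',np.round(rc[0]+rc[1]+(rc[2],),1))
    sh('feet',(-60,60),(20,110),(160,172))
    sh('stubtop',(-25,25),(30,110),(252,260))
    sh('bartop',(-20,20),(-30,95),(99,105.5))
    sh('fixflange',(-40,40),(90,125),(108,127))
    sh('plate',(-60,60),(60,220),(8,15))
    sh('jawflange',(-40,40),(-75,-30),(115,127))
```

```text
wrist2 feet 1629 lo [-29.6  47.  165.3] hi [ 51.4  80.2 171.1] rect [10.9 63.4 82.1 34.2  0.5]
wrist2 stubtop 2830 lo [-13.8  51.1 252.3] hi [ 23.8  78.6 259.2] rect [ 4.6 64.4 40.7 29.5  0.1]
wrist2 bartop 1095 lo [-10.6  35.9  99.1] hi [  8.1  94.3 103.7] rect [-1.1 64.9 60.2 20.2 88.8]
wrist2 fixflange 1652 lo [-29.2 102.4 108.2] hi [ 27.1 124.6 124.8] rect [-1.100e+00  1.128e+02  5.860e+01  2.380e+01  1.000e-01]
wrist2 plate 4097 lo [-44.7  60.8   9.1] hi [ 43.1 211.3  13.4] rect [ -0.6 135.9 151.6  89.3  90. ]
wrist2 jawflange 583 lo [-19.3 -57.3 115.7] hi [ 25.7 -43.  126.8] rect [  3.8 -50.8  14.6  47.   85.3]
scene2 feet 287 lo [-28.5  45.4 165.7] hi [ 52.9  79.2 172. ] rect [11.7 61.9 83.8 35.   0.4]
scene2 stubtop 91 lo [ -9.2  63.5 252.1] hi [ 23.5  77.4 259.6] rect [ 7.6 70.3 33.4 14.5  0.7]
scene2 bartop 565 lo [-11.3 -28.6  99.1] hi [  9.6  92.5 105.2] rect [ -0.7  31.9  23.6 123.8   0.2]
scene2 fixflange 404 lo [-25.1 102.2 108.7] hi [ 28.1 124.8 126.4] rect [  0.9 113.4  22.9  56.   89.9]
scene2 plate 2499 lo [-42.6  61.6   8.7] hi [ 43.3 211.   14.8] rect [-1.000e+00  1.359e+02  9.090e+01  1.518e+02  1.000e-01]
scene2 jawflange 267 lo [-25.4 -74.2 115.3] hi [ 26.9 -42.7 126.8] rect [  3.6 -52.2  28.3  58.3  71.5]
top2 feet 0
top2 stubtop 0
top2 bartop 89 lo [-10.3 -29.9  99.1] hi [  9.  -12.2 104.9] rect [ -0.6 -21.5  17.4  19.1  81.5]
top2 fixflange 0
top2 plate 0
top2 jawflange 187 lo [-24.5 -57.4 115.5] hi [ 24.8 -44.8 126.5] rect [  1.5 -51.7  15.4  53.7  86.3]
```

Request:
{"op": "servo_tool", "data": {
  "commands": [
    [0,0,0,-14,14.5,0,1],
    [0,0,0,-14,14.5,0,1],
    [0,0,0,-14,14.5,-15,1],
    [0,0,0,-14,14.5,-35,1],
    [0,0,0,-14,14.5,-50,1]
  ]
}}

```text
clock: 5.1
tcp_pos: [0.4766, 0.0317, 0.1834]
orientation: [2.053, 2.377, -0.0]
contact_force: [-0.4, 0.0, -3.4]
grip_width: 0.0263
gripper_force: 50.5
```

Run:
```python
from h import *
o=r.get_obs(); print(o['tcp_pos'],o['contact_force'])
a=np.radians(8.4); R=np.array([[np.cos(a),np.sin(a)],[-np.sin(a),np.cos(a)]]); O=np.array([.4884,-.0496])
for n in('wrist','scene'):
    im,d,W=cloud(n); Z=W[...,2]
    Q=np.dstack([(W[...,:2]-O)@R.T*1000,Z*1000]); hsv=cv2.cvtColor(im,cv2.COLOR_BGR2HSV); ok=(hsv[...,1]<75)
    def sh(t,x,y,zz):
        m=ok&(Q[...,0]>x[0])&(Q[...,0]<x[1])&(Q[...,1]>y[0])&(Q[...,1]<y[1])&(Q[...,2]>zz[0])&(Q[...,2]<zz[1])
        p=Q[m]
        if len(p)<5: print(n,t,len(p));return
        rc=cv2.minAreaRect(p[:,:2].astype(np.float32))
        print(n,t,len(p),'lo',np.percentile(p,1,axis=0).round(1),'hi',np.percentile(p,99,axis=0).round(1),'rect',np.round(rc[0]+rc[1]+(rc[2],),1))
    sh('feet',(-60,60),(20,110),(110,122) if n!='wrist' else (112,122))
    sh('stubtop',(-25,25),(30,110),(200,210))
    sh('bartop',(-20,20),(-30,95),(99,105.5))
    sh('fixflange',(-40,40),(90,125),(108,127))
```

```text
[0.47663036 0.03173357 0.1834253 ] [-0.38601825  0.02879818 -3.41268578]
wrist feet 2062 lo [-40.2  62.  112.9] hi [ 40.8 109.6 121.7] rect [ 0.3 85.7 82.2 48.6  0. ]
wrist stubtop 3152 lo [-23.7  66.3 200.4] hi [ 23.6  93.8 209.5] rect [-0.1 79.5 29.3 49.9 89.8]
wrist bartop 1066 lo [-10.3 -29.4  99.1] hi [  7.7  94.6 103.5] rect [ -1.2  32.5 125.   19.7  89.7]
wrist fixflange 2856 lo [-37.6  90.5 108.5] hi [ 37.4 124.7 124.7] rect [ -0.  107.5  34.9  79.8  90. ]
scene feet 395 lo [-41.3  61.8 111. ] hi [ 39.5 109.7 121.7] rect [-1.9 85.3 83.9 49.3  0. ]
scene stubtop 147 lo [-22.1  76.5 200.1] hi [ 24.8  93.6 209.7] rect [ 0.9 86.5 16.8 49.5 83.4]
scene bartop 368 lo [-10.7 -29.   99.3] hi [  9.1  92.6 105.2] rect [  0.7  32.1 123.9  24.5  88.8]
scene fixflange 507 lo [-37.8  90.5 108.7] hi [ 37.7 124.5 126.4] rect [ -0.5 107.6  34.8  78.5  89.8]
```

Saddle is centred to 1.5 mm; lower it.

Request:
{"op": "servo_tool", "data": {
  "commands": [
    [0,0,0,-1,0,-15,1],
    [0,0,0,-1,0,-30,1],
    [0,0,0,-1,0,-45,1],
    [0,0,0,-1,0,-57,1],
    [0,0,0,-1,0,-62,1]
  ]
}}

```text
clock: 5.62
tcp_pos: [0.4754, 0.032, 0.1218]
orientation: [-2.053, -2.378, 0.002]
contact_force: [-0.4, -0.3, -3.7]
grip_width: 0.0257
gripper_force: 50.5
```

Request:
{"op": "servo_tool", "data": {
  "commands": [
    [0,0,0,0,0,-1,1],
    [0,0,0,0,0,-2,1],
    [0,0,0,0,0,-3,1],
    [0,0,0,0,0,-4,1],
    [0,0,0,0,0,-4,1]
  ]
}}

```text
clock: 6.03
tcp_pos: [0.4756, 0.0325, 0.1188]
orientation: [2.052, 2.378, 0.001]
contact_force: [-0.8, 0.2, -3.6]
grip_width: 0.0266
gripper_force: 50.5
```

Request:
{"op": "servo_tool", "data": {
  "commands": [
    [0,0,0,0,0,-1,1],
    [0,0,0,0,0,-1,1],
    [0,0,0,0,0,-2,1],
    [0,0,0,0,0,-2,1],
    [0,0,0,0,0,-2,1]
  ]
}}

```text
clock: 6.45
tcp_pos: [0.4752, 0.0324, 0.1163]
orientation: [-2.052, -2.378, 0.0]
contact_force: [-0.8, -0.1, -3.9]
grip_width: 0.0263
gripper_force: 50.5
```

Request:
{"op": "servo_tool", "data": {
  "commands": [
    [0,0,0,0,0,-1,1],
    [0,0,0,0,0,-1,1],
    [0,0,0,0,0,-2,1],
    [0,0,0,0,0,-2,1],
    [0,0,0,0,0,-2,1]
  ]
}}

```text
clock: 6.87
tcp_pos: [0.4753, 0.0325, 0.1149]
orientation: [-2.052, -2.378, -0.0]
contact_force: [-2.6, -0.0, 4.7]
grip_width: 0.0262
gripper_force: 51.8
```

Contact, at the expected hung height. I'll release and rise.

Request:
{"op": "servo_tool", "data": {
  "commands": [
    [0,0,0,0,0,1,1],
    [0,0,0,0,0,1,0.6],
    [0,0,0,0,0,1,0.4],
    [0,0,0,0,0,1,0.3],
    [0,0,0,0,0,1,0.3]
  ]
}}

```text
clock: 7.28
tcp_pos: [0.4756, 0.0325, 0.1154]
orientation: [2.052, 2.378, 0.001]
contact_force: [0.1, 0.2, 0.3]
grip_width: 0.06
gripper_force: 0.0
```

Request:
{"op": "servo_tool", "data": {
  "commands": [
    [0,0,0,0,0,10,0.3],
    [0,0,0,0,0,35,0.3],
    [0,0,0,0,0,70,0.3],
    [0,0,0,0,0,100,0.3],
    [0,0,0,0,0,120,0.3]
  ]
}}

```text
clock: 7.7
tcp_pos: [0.4763, 0.0322, 0.2388]
orientation: [2.052, 2.376, 0.005]
contact_force: [0.4, 0.4, 0.6]
grip_width: 0.0596
gripper_force: 0.0
```

Run:
```python
from h import *
o=r.get_obs(); print(o['tcp_pos'],o['contact_force'],o['grip_width'])
a=np.radians(8.4); R=np.array([[np.cos(a),np.sin(a)],[-np.sin(a),np.cos(a)]]); O=np.array([.4884,-.0496])
out=[]
for n in('wrist','scene'):
    im,d,W=cloud(n); Z=W[...,2]; out.append(im)
    Q=np.dstack([(W[...,:2]-O)@R.T*1000,Z*1000]); hsv=cv2.cvtColor(im,cv2.COLOR_BGR2HSV); ok=(hsv[...,1]<75)
    def sh(t,x,y,zz,ok=ok):
        m=ok&(Q[...,0]>x[0])&(Q[...,0]<x[1])&(Q[...,1]>y[0])&(Q[...,1]<y[1])&(Q[...,2]>zz[0])&(Q[...,2]<zz[1])
        p=Q[m]
        if len(p)<5: print(n,t,len(p));return
        rc=cv2.minAreaRect(p[:,:2].astype(np.float32))
        print(n,t,len(p),'lo',np.percentile(p,1,axis=0).round(1),'hi',np.percentile(p,99,axis=0).round(1),'rect',np.round(rc[0]+rc[1]+(rc[2],),1))
    sh('feet',(-60,60),(40,110),(46,56))
    sh('stubtop',(-25,25),(50,110),(131,140))
    sh('jawflange',(-40,40),(-75,-30),(115,127))
    sh('block',(-40,40),(-120,-40),(140,150))
save(cv2.resize(np.hstack(out[:2]),(800,300)),'w3')
```

```text
[0.47630648 0.03216147 0.23883041] [0.36572343 0.41344409 0.60759048] 0.0595518487890469
wrist feet 615 lo [-41.2  63.   47.8] hi [40.2 93.3 52. ] rect [-0.6 78.9 81.8 33.1  0.8]
wrist stubtop 761 lo [-14.1  66.9 132.4] hi [ 11.8  92.6 137.5] rect [-1.5 79.7 26.6 27.  89.6]
wrist jawflange 833 lo [-27.7 -57.1 115.3] hi [ 24.9 -42.4 126.8] rect [ -1.6 -50.4  55.7  17.    1.2]
wrist block 162 lo [-24.4 -57.8 140.1] hi [ 22.3 -54.2 144.7] rect [ -1.5 -55.9   4.2  48.9  89.5]
scene feet 227 lo [18.3 62.7 47.3] hi [40.4 95.8 55.6] rect [29.3 79.4 23.6 33.9  1.9]
scene stubtop 183 lo [-13.7  67.6 131.2] hi [ 12.9  92.  139.3] rect [-0.4 79.3 25.9 27.1 73.1]
scene jawflange 256 lo [-25.3 -73.3 115.4] hi [ 27.1 -42.5 126.8] rect [  3.7 -52.2  28.1  57.7  71. ]
scene block 411 lo [-27.7 -98.3 140.2] hi [ 27.  -55.3 148.9] rect [ -0.9 -76.7  44.6  56.3  87. ]
```

View pics/w3.png

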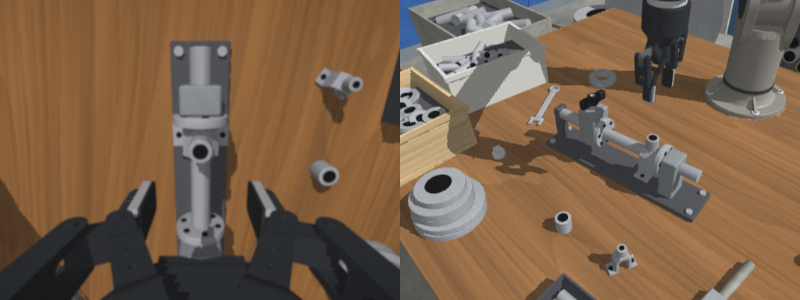

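The saddle hangs straight, stub at (200,152) just ahead of the fixed flange. Before pushing I'll check the wrist camera's clearance over the knob.

Run:
```python
from h import *
print(np.round(r.camera_info('wrist')['T_tool_cam'],3))
o=r.get_obs();R=cv2.Rodrigues(o['orientation'])[0];print(R.round(3))
a=np.radians(8.4)
def w(x,y): return .4884+(x*np.cos(a)-y*np.sin(a)),-.0496+(x*np.sin(a)+y*np.cos(a))
for y in(-.135,-.112,.0,.033): print(y,np.round(np.array(w(-.0008,y))*1000-o['tcp_pos'][:2]*1000,1))
```

```text
[[-0.001  0.96   0.278  0.071]
 [ 1.     0.001 -0.    -0.   ]
 [-0.     0.278 -0.96  -0.142]
 [ 0.     0.     0.     1.   ]]
[[-0.146  0.989  0.007]
 [ 0.989  0.146  0.003]
 [ 0.002  0.007 -1.   ]]
-0.135 [  29.7 -215.9]
-0.112 [  26.3 -193.2]
0.0 [ 10.  -82.4]
0.033 [  5.1 -49.7]
```

Request:
{"op": "servo_tool", "data": {
  "commands": [
    [0,0,0,5,-40,0,1],
    [0,0,0,11,-80,0,1],
    [0,0,0,16,-120,0,1],
    [0,0,0,22,-160,0,1],
    [0,0,0,27,-196,0,1]
  ]
}}

```text
clock: 8.22
tcp_pos: [0.5017, -0.1659, 0.2352]
orientation: [-2.053, -2.378, 0.001]
contact_force: [1.6, 0.6, -0.2]
grip_width: -0.0
gripper_force: 0.0
```

Request:
{"op": "servo_tool", "data": {
  "commands": [
    [0,0,0,3,-20,0,1],
    [0,0,0,3,-20,-30,1],
    [0,0,0,3,-20,-65,1],
    [0,0,0,3,-20,-95,1],
    [0,0,0,3,-20,-111,1]
  ]
}}

```text
clock: 8.63
tcp_pos: [0.5028, -0.183, 0.1207]
orientation: [-2.05, -2.375, 0.005]
contact_force: [0.9, -0.0, -0.5]
grip_width: 0.0003
gripper_force: 0.0
```

Request:
{"op": "servo_tool", "data": {
  "commands": [
    [0,0,0,0,0,0,1],
    [0,0,0,-1,6,0,1],
    [0,0,0,-2,12,0,1],
    [0,0,0,-2.5,17,0,1],
    [0,0,0,-3,20,0,1]
  ]
}}

```text
clock: 9.05
tcp_pos: [0.5031, -0.1624, 0.1255]
orientation: [2.05, 2.379, 0.003]
contact_force: [-0.7, 0.9, -0.2]
grip_width: -0.0001
gripper_force: 0.0
```

Request:
{"op": "servo_tool", "data": {
  "commands": [
    [0,0,0,-1,8,0,1],
    [0,0,0,-3,20,0,1],
    [0,0,0,-5,32,0,1],
    [0,0,0,-6.5,44,0,1],
    [0,0,0,-8,54,0,1]
  ]
}}

```text
clock: 9.47
tcp_pos: [0.4951, -0.1089, 0.1253]
orientation: [2.051, 2.377, 0.002]
contact_force: [2.5, -3.7, 3.0]
grip_width: 0.0
gripper_force: 1.7
```

Request:
{"op": "servo_tool", "data": {
  "commands": [
    [0,0,0,-1.5,10,0,1],
    [0,0,0,-3,20,0,1],
    [0,0,0,-4.5,30,0,1],
    [0,0,0,-5.5,37,0,1],
    [0,0,0,-6,41,0,1]
  ]
}}

```text
clock: 9.88
tcp_pos: [0.4881, -0.0671, 0.1242]
orientation: [-2.051, -2.379, -0.0]
contact_force: [1.1, -3.5, 2.6]
grip_width: -0.0003
gripper_force: 1.6
```

Request:
{"op": "servo_tool", "data": {
  "commands": [
    [0,0,0,-0.5,3,0,1],
    [0,0,0,-1,6,0,1],
    [0,0,0,-1,8,0,1],
    [0,0,0,-1.5,10,0,1],
    [0,0,0,-1.5,11,0,1]
  ]
}}

```text
clock: 10.3
tcp_pos: [0.4866, -0.0575, 0.1242]
orientation: [-2.053, -2.378, 0.0]
contact_force: [1.6, -2.8, 0.7]
grip_width: -0.0001
gripper_force: 1.5
```

Request:
{"op": "servo_tool", "data": {
  "commands": [
    [0,0,0,0,1,0,1],
    [0,0,0,-0.3,2,0,1],
    [0,0,0,-0.5,3,0,1]
  ]
}}

```text
clock: 10.55
tcp_pos: [0.4863, -0.0555, 0.1243]
orientation: [2.053, 2.377, -0.001]
contact_force: [3.0, -6.2, -0.0]
grip_width: -0.0001
gripper_force: 2.8
```

Request:
{"op": "servo_tool", "data": {
  "commands": [
    [0,0,0,-0.2,1,0,1],
    [0,0,0,-0.3,2,0,1],
    [0,0,0,-0.3,2,0,1]
  ]
}}

```text
clock: 10.8
tcp_pos: [0.486, -0.0533, 0.1243]
orientation: [2.053, 2.377, -0.001]
contact_force: [2.8, -4.5, -0.3]
grip_width: 0.0003
gripper_force: 2.4
```

Request:
{"op": "servo_tool", "data": {
  "commands": [
    [0,0,0,-0.2,1,0,1],
    [0,0,0,-0.3,2,0,1],
    [0,0,0,-0.3,2,0,1]
  ]
}}

```text
clock: 11.05
tcp_pos: [0.4857, -0.0513, 0.1243]
orientation: [2.053, 2.377, -0.001]
contact_force: [2.4, -4.3, -0.5]
grip_width: -0.0
gripper_force: 2.4
```

Request:
{"op": "servo_tool", "data": {
  "commands": [
    [0,0,0,-0.2,1,0,1],
    [0,0,0,-0.3,2,0,1],
    [0,0,0,-0.3,2,0,1]
  ]
}}

```text
clock: 11.3
tcp_pos: [0.4857, -0.0513, 0.1243]
orientation: [2.053, 2.374, -0.002]
contact_force: [3.8, -9.5, -1.4]
grip_width: 0.0
gripper_force: 5.3
```

Request:
{"op": "servo_tool", "data": {
  "commands": [
    [0,0,0,0,1,0,1],
    [0,0,0,0,1,0,1]
  ]
}}

```text
clock: 11.47
tcp_pos: [0.4857, -0.0513, 0.1243]
orientation: [2.053, 2.372, -0.003]
contact_force: [3.8, -13.5, -3.1]
grip_width: 0.0004
gripper_force: 6.7
```

Request:
{"op": "servo_tool", "data": {
  "commands": [
    [0,0,0,-0.2,1,0,1],
    [0,0,0,-0.2,1,0,1]
  ]
}}

```text
clock: 11.63
tcp_pos: [0.4856, -0.0512, 0.1244]
orientation: [2.054, 2.371, -0.004]
contact_force: [4.7, -16.3, -3.7]
grip_width: -0.0002
gripper_force: 8.1
```

Stalled at 17 N, so it is snug. I'll back off, rise and measure the knob.

Request:
{"op": "servo_tool", "data": {
  "commands": [
    [0,0,0,1,-8,0,1],
    [0,0,0,3,-22,0,1],
    [0,0,0,5,-35,20,0.5],
    [0,0,0,6,-45,55,0.4],
    [0,0,0,7,-50,95,0.4]
  ]
}}

```text
clock: 12.05
tcp_pos: [0.4895, -0.0971, 0.2185]
orientation: [-2.051, -2.373, 0.007]
contact_force: [1.7, 1.0, 0.4]
grip_width: 0.036
gripper_force: 0.0
```

Request:
{"op": "servo_tool", "data": {
  "commands": [
    [0,0,0,0,0,15,0.4],
    [0,0,0,0,0,15,0.4],
    [0,0,0,0,0,15,0.4]
  ]
}}

```text
clock: 12.3
tcp_pos: [0.4919, -0.0957, 0.2345]
orientation: [-2.051, -2.379, -0.002]
contact_force: [-0.4, -0.5, 0.2]
grip_width: 0.051
gripper_force: 0.0
```

Run:
```python
from h import *
o=r.get_obs(); print(o['tcp_pos'],o['joints'],o['contact_force'],o['grip_width'])
a=np.radians(8.4); R=np.array([[np.cos(a),np.sin(a)],[-np.sin(a),np.cos(a)]]); O=np.array([.4884,-.0496])
out=[]
for n in('wrist','scene','top'):
    im,d,W=cloud(n); Z=W[...,2]; out.append(im)
    Q=np.dstack([(W[...,:2]-O)@R.T*1000,Z*1000]); hsv=cv2.cvtColor(im,cv2.COLOR_BGR2HSV)
    def sh(t,x,y,zz):
        m=(Q[...,0]>x[0])&(Q[...,0]<x[1])&(Q[...,1]>y[0])&(Q[...,1]<y[1])&(Q[...,2]>zz[0])&(Q[...,2]<zz[1])
        p=Q[m]
        if len(p)<5: print(n,t,len(p));return
        rc=cv2.minAreaRect(p[:,:2].astype(np.float32)); rw=cv2.minAreaRect(W[m][:,:2].astype(np.float32)*1000)
        print(n,t,len(p),'lo',np.percentile(p,1,axis=0).round(1),'hi',np.percentile(p,99,axis=0).round(1),'rect',np.round(rc[0]+rc[1]+(rc[2],),1),'world',np.round(rw[0],1),round(rw[2],1))
    sh('knob',(-45,45),(0,75),(172,185))
    sh('block',(-40,40),(0,62),(140,150))
    sh('stubtop',(-25,25),(70,110),(131,140))
    sh('feet',(-60,60),(60,110),(46,56))
save(cv2.resize(np.hstack(out[:2]),(800,300)),'w4')
```

```text
[ 0.49189476 -0.09570104  0.23450249] [-0.47517341  0.20443794  0.63120895  1.99196056 -0.14599845  0.98873595
  0.3743801 ] [-0.39476189 -0.49495953  0.16847224] 0.05102440382100836
wrist knob 2733 lo [-34.1  22.5 175.2] hi [ 31.9  43.5 181.7] rect [-1.1 32.8 69.8 23.1  0.6] world [482.6 -17.3] 9.0
wrist block 2646 lo [-28.2  10.1 141.1] hi [ 25.9  55.3 146.9] rect [-1.  32.7 56.1 45.5  0.2] world [482.6 -17.4] 8.6
wrist stubtop 1263 lo [-14.   71.7 132.5] hi [ 11.6  97.2 137.6] rect [-1.2 84.4 26.7 27.2 87.4] world [474.9  33.7] 5.8
wrist feet 792 lo [-41.   71.8  48.2] hi [ 40.1 101.3  52.3] rect [-0.3 85.  33.2 82.1 90. ] world [475.7  34.4] 8.4
scene knob 362 lo [-34.1  22.  172.3] hi [ 33.2  44.  183.2] rect [-1.  32.5 23.5 69.4 88.8] world [482.6 -17.6] 7.2
scene block 447 lo [-27.9  12.7 140.5] hi [ 26.8  56.  148.8] rect [-0.2 33.3 56.3 46.   0.4] world [483.4 -16.7] 8.8
scene stubtop 191 lo [-14.2  72.7 131.2] hi [ 12.6  98.5 139.1] rect [-1.3 85.6 25.9 29.  81.8] world [474.6  34.9] 0.2
scene feet 234 lo [18.9 67.7 47.3] hi [ 40.1 101.7  55.8] rect [30.1 84.9 23.5 35.2  3.2] world [505.7  38.7] 11.6
top knob 361 lo [-33.8  20.8 175.2] hi [ 33.3  41.8 182.8] rect [-0.7 31.2 22.4 68.9 81.3] world [483.2 -18.8] 89.7
top block 482 lo [-27.    8.6 141. ] hi [ 27.4  53.9 148.1] rect [ 0.1 31.2 45.8 55.5 90. ] world [483.9 -18.7] 8.4
top stubtop 179 lo [-12.8  70.6 132.1] hi [ 12.8  96.  138.7] rect [-0.2 83.3 25.7 25.5 81.1] world [476.1  32.8] 89.5
top feet 255 lo [-39.9  67.8  47. ] hi [41.1 99.6 53.7] rect [ 0.6 83.7 33.6 81.9 89. ] world [476.7  33.3] 7.4
```

View pics/w4.png

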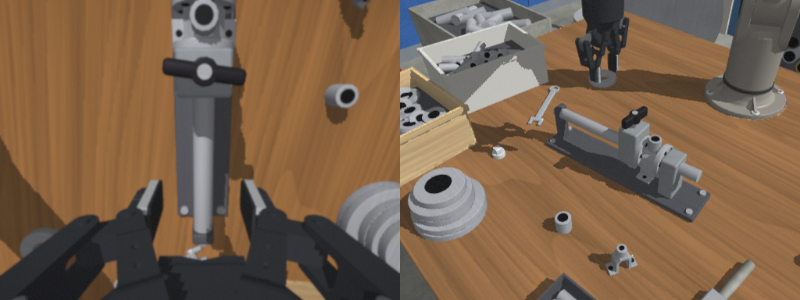

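The view shows the saddle sitting snug between the flanges. The knob is at (204,71) with its bar still about 6° past across. The next step is to turn the tool about +83° over the knob.

Request:
{"op": "servo_tool", "data": {
  "commands": [
    [0,0,7,-2,16,0,0.4],
    [0,0,14,-4,32,0,0.4],
    [0,0,21,-6,48,0,0.4],
    [0,0,28,-8,64,0,0.4],
    [0,0,35,-9,78,0,0.4]
  ]
}}

```text
clock: 12.87
tcp_pos: [0.4817, -0.0172, 0.2328]
orientation: [-1.231, -2.887, 0.003]
contact_force: [-0.1, 0.5, 0.2]
grip_width: 0.0512
gripper_force: 0.0
```

Request:
{"op": "servo_tool", "data": {
  "commands": [
    [0,0,7,0,0,0,0.4],
    [0,0,14,0,0,0,0.4],
    [0,0,21,0,0,0,0.4],
    [0,0,28,0,0,0,0.4],
    [0,0,35,0,0,0,0.4]
  ]
}}

```text
clock: 13.28
tcp_pos: [0.482, -0.0182, 0.2328]
orientation: [-0.306, -3.123, 0.001]
contact_force: [-1.1, -0.8, -0.6]
grip_width: 0.0509
gripper_force: 0.0
```

Request:
{"op": "servo_tool", "data": {
  "commands": [
    [0,0,7,0,0,0,0.4],
    [0,0,13,0,0,0,0.4],
    [0,0,13,0,0,0,0.4],
    [0,0,13,0,0,0,0.4]
  ]
}}

```text
clock: 13.62
tcp_pos: [0.4823, -0.0185, 0.2332]
orientation: [0.034, -3.139, 0.0]
contact_force: [-0.4, 0.2, -0.3]
grip_width: 0.0507
gripper_force: 0.0
```

Run:
```python
from h import *
o=r.get_obs(); print(o['tcp_pos'],o['joints'],o['contact_force'],o['grip_width'])
Rm=cv2.Rodrigues(o['orientation'])[0]; print('tooly',np.degrees(np.arctan2(Rm[1,1],Rm[0,1])),Rm[:,2])
im,d,W=cloud('wrist'); Z=W[...,2]
m=(abs(W[...,0]-.483)<.045)&(abs(W[...,1]+.0175)<.03)&(Z>.174)&(Z<.184); p=W[m]*1000
print(len(p),p.mean(0),cv2.minAreaRect(p[:,:2].astype(np.float32)))
q=p[np.hypot(p[:,0]-482.7,p[:,1]+17.4)>14]; l=cv2.fitLine(q[:,:2].astype(np.float32),cv2.DIST_L2,0,.01,.01).ravel(); print(l,np.degrees(np.arctan2(l[1],l[0])), 'hub max z',np.percentile(p[:,2],99),np.median(p[:,2]))
```

```text
[ 0.48233669 -0.01845142  0.23319936] [-0.44198362  0.15687419  0.39398418  2.01951722 -0.07203085  0.98075137
  1.5804299 ] [-0.40718138  0.22997753 -0.33529723] 0.0507484068076801
tooly 91.24435078721159 [-2.48818470e-03 -3.03608244e-04 -9.99996858e-01]
2012 [480.03495903 -16.90425439 178.94406348] ((481.9747009277344, -16.921443939208984), (68.93949890136719, 22.778566360473633), 1.2368474006652832)
[ 9.9993950e-01  1.1001425e-02  4.7832916e+02 -1.6843283e+01] 0.6303479 hub max z 181.7015323369694 179.06272658067718
```

Request:
{"op": "servo_tool", "data": {
  "commands": [
    [0,0,0,0,1,-20,0.4],
    [0,0,0,0,1,-40,0.4],
    [0,0,0,0,1,-60,0.4],
    [0,0,0,0,1,-72,0.4],
    [0,0,0,0,1,-77,0.4]
  ]
}}

```text
clock: 14.08
tcp_pos: [0.4816, -0.0175, 0.1552]
orientation: [0.035, -3.138, 0.001]
contact_force: [-0.3, -0.2, 0.0]
grip_width: 0.0512
gripper_force: 0.0
```

Request:
{"op": "servo_tool", "data": {
  "commands": [
    [0,0,0,0,0,0,0.5],
    [0,0,0,0,0,0,0.7],
    [0,0,0,0,0,0,0.9],
    [0,0,0,0,0,0,1],
    [0,0,0,0,0,0,1]
  ],
  "force": 60
}}

```text
clock: 14.5
tcp_pos: [0.4837, -0.0175, 0.1582]
orientation: [-0.038, 3.14, 0.001]
contact_force: [-1.2, 0.4, 2.8]
grip_width: 0.0219
gripper_force: 58.8
```

Request:
{"op": "servo_tool", "data": {
  "commands": [
    [0,0,-4,0,0,0,1],
    [0,0,-9,0,0,0,1],
    [0,0,-14,0,0,0,1],
    [0,0,-20,0,0,0,1],
    [0,0,-26,0,0,0,1]
  ],
  "force": 80
}}

```text
clock: 14.92
tcp_pos: [0.4836, -0.0178, 0.1583]
orientation: [0.676, 3.067, 0.001]
contact_force: [-1.0, -1.5, 6.1]
grip_width: 0.0214
gripper_force: 78.2
```

Request:
{"op": "servo_tool", "data": {
  "commands": [
    [0,0,-6,0,0,0,1],
    [0,0,-12,0,0,0,1],
    [0,0,-18,0,0,0,1],
    [0,0,-24,0,0,0,1],
    [0,0,-30,0,0,0,1]
  ]
}}

```text
clock: 15.33
tcp_pos: [0.4833, -0.0182, 0.1582]
orientation: [1.448, 2.787, 0.0]
contact_force: [-3.2, -2.5, 8.5]
grip_width: 0.0211
gripper_force: 78.4
```

```bash
cat > k.py <<'E'
from h import *
o=r.get_obs(); print(o['tcp_pos'],o['contact_force'],o['moment'],o['grip_width'])
Rm=cv2.Rodrigues(o['orientation'])[0]; print('tooly',np.degrees(np.arctan2(Rm[1,1],Rm[0,1])))
for n in('top','wrist','scene'):
    im,d,W=cloud(n); Z=W[...,2]; hsv=cv2.cvtColor(im,cv2.COLOR_BGR2HSV)
    m=(np.hypot(W[...,0]-.4827,W[...,1]+.0175)<.045)&(Z>.172)&(Z<.1815)&(hsv[...,2]<90); p=W[m]*1000
    if len(p)<9: print(n,len(p)); continue
    q=p[np.hypot(p[:,0]-482.7,p[:,1]+17.4)>14]; l=cv2.fitLine(q[:,:2].astype(np.float32),cv2.DIST_L2,0,.01,.01).ravel()
    print(n,len(p),cv2.minAreaRect(p[:,:2].astype(np.float32)),'line',np.degrees(np.arctan2(l[1],l[0])))
    a=np.radians(8.4); R=np.array([[np.cos(a),np.sin(a)],[-np.sin(a),np.cos(a)]]); Q=(W[...,:2]-[.4884,-.0496])@R.T*1000
    for t,lo,hi,ylo,yhi in(('block',140,150,0,62),('stub',131,140,65,110)):
        b=Q[(abs(Q[...,0])<40)&(Q[...,1]>ylo)&(Q[...,1]<yhi)&(Z*1000>lo)&(Z*1000<hi)]
        if len(b): print('  ',t,len(b),np.percentile(b,1,axis=0).round(1),np.percentile(b,99,axis=0).round(1))
E
python3 k.py
```

```text
[ 0.4833189  -0.01821558  0.15823648] [-3.20120084 -2.49388021  8.45502713] [-0.48017124  0.70774541  0.16496959] 0.02109683511482301
tooly 35.103807326913525
top 0
wrist 4298 ((481.9925231933594, -16.59941864013672), (45.80097961425781, 61.64985656738281), 0.5254601240158081) line -56.373722
   block 2723 [-28.8  13.7] [25.  55.9]
   stub 1899 [-14.2  72.3] [11.3 97.9]
scene 242 ((487.6520080566406, -11.044185638427734), (34.44279861450195, 67.93687438964844), 47.360198974609375) line -53.89045
   block 471 [-23.3  11.7] [26.7 55.8]
   stub 188 [-14.   72.6] [12.7 97.9]
```

The knob follows the tool without slipping, and 25° remain.

Request:
{"op": "servo_tool", "data": {
  "commands": [
    [0,0,-6,0,0,0,1],
    [0,0,-12,0,0,0,1],
    [0,0,-17,0,0,0,1],
    [0,0,-22,0,0,0,1],
    [0,0,-22,0,0,0,1]
  ]
}}

```text
clock: 15.9
tcp_pos: [0.483, -0.0183, 0.1583]
orientation: [-1.953, -2.461, 0.0]
contact_force: [-4.6, -3.0, 11.0]
grip_width: 0.0213
gripper_force: 78.8
```

Request:
{"op": "servo_tool", "data": {
  "commands": [
    [0,0,-2,0,0,0,1],
    [0,0,-4,0,0,0,1],
    [0,0,-4,0,0,0,1]
  ]
}}

```text
clock: 16.15
tcp_pos: [0.4829, -0.0183, 0.1583]
orientation: [-2.033, -2.395, 0.001]
contact_force: [-5.1, -3.3, 11.4]
grip_width: 0.0216
gripper_force: 78.8
```

```bash
python3 k.py
```

```text
[ 0.48293372 -0.01829238  0.15828483] [-5.05542106 -3.28388234 11.35855395] [-0.4919062   1.10138661  0.33147   ] 0.021576689003578342
tooly 9.3362913782499
top 0
wrist 4300 ((482.18365478515625, -16.385860443115234), (62.06110382080078, 45.58030319213867), 66.12037658691406) line -80.73376
   block 2664 [-28.6  30.5] [26.1 56. ]
   stub 1931 [-13.8  72.4] [11.6 98.1]
scene 217 ((486.5228576660156, -13.4517822265625), (34.821475982666016, 63.498497009277344), 39.39318084716797) line -59.650913
   block 424 [-16.6  11.8] [27.1 55.8]
   stub 189 [-14.3  73. ] [11.8 98.1]
```

Knob is at its stop. Release and rise.

Request:
{"op": "servo_tool", "data": {
  "commands": [
    [0,0,0,0,0,0,0.8],
    [0,0,0,0,0,0,0.5],
    [0,0,0,0,0,0,0.35],
    [0,0,0,0,0,5,0.35],
    [0,0,0,0,0,25,0.35]
  ]
}}

```text
clock: 16.72
tcp_pos: [0.4815, -0.0173, 0.1809]
orientation: [-2.03, -2.394, 0.006]
contact_force: [-0.2, 0.2, 0.2]
grip_width: 0.0557
gripper_force: 0.0
```

Request:
{"op": "servo_tool", "data": {
  "commands": [
    [0,0,0,0,-10,35,0.35],
    [0,0,0,4,-45,60,0.35],
    [0,0,0,8,-80,70,0.35],
    [0,0,0,10,-100,70,0.35],
    [0,0,0,10,-100,70,0.35]
  ]
}}

```text
clock: 17.13
tcp_pos: [0.4937, -0.1226, 0.2542]
orientation: [2.037, 2.386, 0.002]
contact_force: [-0.0, 0.1, 0.3]
grip_width: 0.0553
gripper_force: 0.0
```

```bash
python3 k.py; python3 -c "
from h import *
o=[r.grab_frame(n)[0] for n in('wrist','scene')]
save(cv2.resize(np.hstack(o),(800,300)),'w5')"
```

```text
[ 0.49368266 -0.1226144   0.25418631] [-0.04901563  0.08747954  0.29725233] [-0.02398981  0.05252765  0.01610656] 0.055317503583588445
tooly 9.03171225701283
top 291 ((484.0733337402344, -18.82473373413086), (67.42150115966797, 22.374526977539062), 89.97244262695312) line -80.282364
   block 527 [-27.4   8.8] [27.6 53.7]
   stub 181 [-12.8  70.3] [12.8 96. ]
wrist 2136 ((482.79180908203125, -17.798561096191406), (22.820146560668945, 68.62510681152344), 18.71295738220215) line -80.550095
   block 2769 [-28.4  10.5] [26.3 55. ]
   stub 67 [-13.1  73.4] [11.  79.1]
scene 313 ((483.2028503417969, -15.839027404785156), (21.893455505371094, 66.64606475830078), 1.7930690050125122) line -79.450485
   block 442 [-17.3  11.2] [27.1 55.8]
   stub 190 [-14.7  72.1] [12.1 98.1]
```

View pics/w5.png

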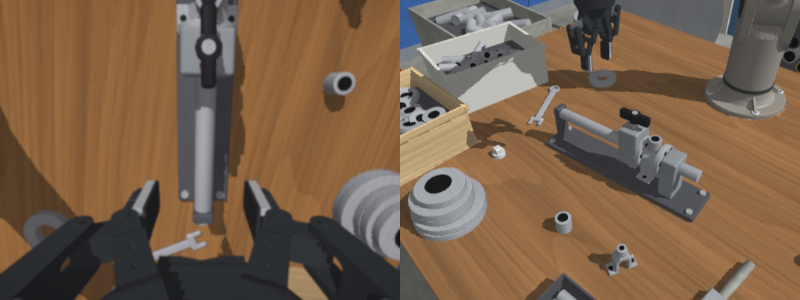

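The knob bar at (208,46) now lies along the rail at about 88.8°, which is 1.55 rad. The saddle is still snug between the flanges, and the robot is clear.

```bash
python3 -c "
from bench import r
print(r.hand_in())"
```

```text
the job is handed in; nothing more can be done
None
```

The larger saddle hangs on the bar, held snug between both flange faces with the jaw locked (knob at its stop, about 1.55 rad); the job was handed in at about 17 s, and the small saddle and coupling were not touched.

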